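# Load the honey sample carousel in order and cap the last jar

## Robot

A 6-joint arm with a two-finger parallel gripper is mounted at the origin on the work surface. World frame = base frame: x ahead of the robot, y to its left, z up, the work surface at z = 0. Lengths are in mm, angles in rad, forces in N, time in s.
With the tool pointing down it reaches from about 350 to 875 mm from the base axis. Payload 15.5 kg.
Tool frame: the origin (TCP) lies at the very end of the fingers, on their centre line; the grasp point (between the pads) lies 19 mm behind it; z points along the fingers, y is the line along which they close (so a half turn about z gives the same grasp; the last joint's range is limited). The gripper opens to 85 mm and grips with 20 to 120 N. Pads are 22 mm wide; open, the fingers measure 114 mm over their backs; the gripper's body (76 mm by 85 mm) begins 54 mm behind the grasp point. The pads swing forward as they close: fully open they stand 13 mm farther back than shut.
Start: joints at [1.194, 0.494, 1.345, -0, 1.302, -0.096], TCP at [173.198, 600.524, 231.277] pointing down, gripper open.
Joint ranges: [-2.91, 2.91], [-0.82, 2.16], [0.22, 2.67], [-1.22, 4.37], [0.12, 2.79], [-3.08, 3.08]. Speed limits (rad/s): [1.89, 1.89, 2.57, 3.01, 3.01, 3.01].

## Interface

Orientations are given as a unit quaternion [x, y, z, w].
In Python, from cell import * gives the robot as it stands. Calls block until the motion is done:
- move_pose(position, orientation): joint-space move of the TCP to a pose.
- line_to(position, speed=150, ori=None): straight line of the TCP; ori=None keeps the orientation; speed is the mean speed in mm/s.
- goto_joints(angles): joint-space move.
- open_jaws() and grasp(strength=None): open the fingers fully, or close them until they stop; strength is the grip in N (None keeps the last).
- dwell(seconds).
- solve_ik(position, orientation): joint angles nearest the present ones, or None.
- camera(name): name is "scene" or "top" or "wrist"; returns the picture (480x640x3 uint8, red, green, blue); there is no depth.
- camera_params(name): a dict with "intrinsics" (3x3 intrinsics, pixels), "k1" (the pictures are not rectified: a ray, as slopes to the right and down, at radius r is drawn at 1 + k1 r^2 times it, then the intrinsics apply), "eye" and "rotation" of the camera in the world. Camera axes: x right, y down, z forward; pixel columns grow to the right and rows downward; lengths in mm; the calibration is good to about 2 mm. A picture is of the moment at which its call begins: read the wrist's pose just before it. camera_params takes no time and is no camera call; for the wrist camera it gives the pose at the moment of the call.
A pose or a line that the arm cannot do raises Unreachable and nothing moves.
- hand_in(): hands the job in; it is judged then, once.
Readings, each from a call of its own:
- get_t(): time.
- get_qpos(): joint angles.
- get_dq(): joint speeds.
- get_joint_efforts(): joint torques, N m.
- get_position(): TCP position.
- get_eef_rot(): TCP orientation.
- get_contact_force(): force on the tool from outside, world axes, zero at the start.
- get_wrist_torque(): the same for the moment, N m.
- get_grip_width(): finger opening in mm.
- get_finger_force(): force on a finger pad.
Only numpy, scipy, OpenCV 4.12 (cv2) and the standard library are available. Lean on these libraries where they do the work, as an engineer would, in place of code of your own. Each camera call takes 0.05 s, during which the arm holds its last target. There are 200 camera calls.

## Task

Load the three honey sample jars into the carousel's cups in order: the tallest into cup 1, then the middle one into cup 2, then the short one into cup 3 (counted clockwise seen from above, starting at the post with the black ball). The short jar's lid is still standing up, so after the other two are in, carry that jar by its glass to the capping stand, set it down, press its lid fully home there, then lower it into cup 3 (the cup swallows nearly all its glass, so take it by the lid for that). Leave the spoon and the tub where they are and lower the jars into their cups without dropping them.

Things in the scene. Friction and masses are not known exactly. Their poses are not given: they have to be found in the camera images.
- jar_tall: The tallest sample jar: an upright amber glass cylinder, 58 mm in diameter and 116 mm high with a paper label band, under a ribbed white lid 52 mm in diameter and 24 mm high that is fixed to the body (140 mm high in all; grip it by the lid or the glass). Origin at the centre of its underside, z up along the jar.
- jar_medium: The middle-height sample jar: an upright amber glass cylinder, 58 mm in diameter and 86 mm high with a paper label band, under a ribbed white lid 52 mm in diameter and 24 mm high that is fixed to the body (110 mm high in all; grip it by the lid or the glass). Origin at the centre of its underside, z up along the jar.
- jar_short: The short sample jar: amber glass cylinder 58 mm in diameter and 56 mm high, under a ribbed white lid 52 mm in diameter and 24 mm high that slides along the jar's axis (80 mm high in all with the lid home; at the start the lid stands 10 to 15 mm up and bares the 42 mm wide neck). Origin at the centre of its underside, z up along the jar.
- short_lid (a joint): How far the short jar's lid stands up from home, m: 0 = fully home on the glass shoulder, at most 0.018. Stiff friction fit: it moves under about 8 N and stays where it is left.
- short_lid_top (a point): Centre of the top face of the short jar's lid, which is 24 mm high.
- carousel: Sample carousel, fixed: aluminium disc 270 mm wide, 8 mm thick, turned any way; origin at its centre on the bench. Three grey cups 75 mm from the centre, 90 degrees apart, and on its +x axis a thin post with a black ball (98 mm high). Cup k has k black dots outside it. Cup: bore 66 mm, 80 mm wide over the flared rim, inner floor 12 mm, rim 62 mm above the bench. Hub 36 mm wide, 58 mm high.
- cup1 (a point): Centre of the inner floor of cup 1, the first cup clockwise (seen from above) from the post; one dot.
- cup2 (a point): Centre of the inner floor of cup 2, across from the post; two dots.
- cup3 (a point): Centre of the inner floor of cup 3, the third clockwise from the post; three dots.
- post_top (a point): Top of the black ball on the carousel's post.
- stand: Capping stand, fixed to the bench: a dark steel round dish, 92 mm in diameter and 22 mm high, with a round recess 64 to 68 mm wide and 10 mm deep in its top. Origin at its centre on the bench.
- stand_seat (a point): Centre of the recess floor of the capping stand, 12 mm above the bench.
- spoon: Bystander: steel sampling spoon 180 mm long, lying on the far side of the bench. Leave alone.
- tub: Bystander: closed white tub, 72 mm in diameter and 90 mm high, origin at the centre of its underside. Leave alone.

How it is judged (in metres and radians):
On the way, in this order (a step that is already met when the one before it is completed fails the run):
1. the tallest jar stands on the floor of cup 1 (horizontal distance between jar_tall and cup1 below 0.008 m and z of jar_tall in the frame of carousel below 0.016 m and angle between jar_tall's own z axis and vertical below 0.12 rad), for 0.2 s.
2. then the middle jar stands on the floor of cup 2 (horizontal distance between jar_medium and cup2 below 0.008 m and z of jar_medium in the frame of carousel below 0.016 m and angle between jar_medium's own z axis and vertical below 0.12 rad), for 0.2 s.
3. then the short jar stands upright in the recess of the capping stand (within 8 mm of its centre) with its lid pressed fully home (within 2 mm) (horizontal distance between jar_short and stand_seat below 0.008 m and z of jar_short in the frame of stand_seat below 0.004 m and angle between jar_short's own z axis and vertical below 0.12 rad and value of joint short_lid below 0.002 m), for 0.2 s.
4. then the short jar stands on the floor of cup 3 (horizontal distance between jar_short and cup3 below 0.008 m and z of jar_short in the frame of carousel below 0.016 m and angle between jar_short's own z axis and vertical below 0.12 rad), for 0.2 s.
At the end, for the whole second after the job is handed in: The tallest jar stands in cup 1, the middle jar in cup 2 and the short jar in cup 3, each on the cup's floor (underside at most 4 mm above it, within 8 mm of the cup's centre, upright within 0.12 rad) and at rest; the short jar's lid is fully home (within 2 mm) (all of step 1 and all of step 2 and all of step 4 and value of joint short_lid below 0.002 m and linear speed of each of jar_tall, jar_medium, jar_short below 0.02 m/s); the robot touches nothing.
It fails at once if the short jar is lifted by its lid (more than 30 mm above the bench, held 65 mm or more above its underside) while the lid still stands up more than 4 mm (value of joint short_lid above 0.004 m and height (world z) of jar_short above 0.03 m and z of the grasp point in the frame of jar_short above 0.065 m).
It fails at once if a jar is tipped more than 45 degrees (angle between any of jar_tall, jar_medium, jar_short's own z axis and vertical above 0.785 rad).
It fails at once if a jar is dropped into its cup (falls or moves faster than 0.5 m/s with its underside inside the cup, below the rim) ((horizontal distance between jar_tall and cup1 below 0.02 m and z of jar_tall in the frame of carousel below 0.06 m and linear speed of jar_tall above 0.5 m/s) or (horizontal distance between jar_medium and cup2 below 0.02 m and z of jar_medium in the frame of carousel below 0.06 m and linear speed of jar_medium above 0.5 m/s) or (horizontal distance between jar_short and cup3 below 0.02 m and z of jar_short in the frame of carousel below 0.06 m and linear speed of jar_short above 0.5 m/s)).
It fails at once if the spoon or the tub is moved more than 20 mm (distance of any of spoon, tub from where it was at the start of the episode above 0.02 m).
It also fails if it takes over 72 s, if anything falls off the work surface, if the arm or the gripper's body presses on something with over 40 N, if the wrist force passes 120 N, or if a joint passes its speed limit or range.

## Working session

There is one attempt and no reset: what is moved stays moved. The work goes in short steps, each a Python script; the robot and the scene stay as the last script left them, time stands still between calls to the robot, and variables do not carry over. Pictures are saved under pics/ and viewed, at most 10 in all, crops included, and the job is handed in when it is done.

```bash
mkdir -p pics; ls; python3 - <<'E'
from cell import *
import cv2,numpy as np
for n in ["scene","top","wrist"]:
    p=camera_params(n); print(n,{k:np.round(v,4).tolist() for k,v in p.items()})
    im=camera(n); cv2.imwrite(f"pics/{n}0.png",im[:,:,::-1])
print(get_t(),get_eef_rot(),get_position())
E
```

```text
pics
scene {'intrinsics': [[611.2639, 0.0, 321.9773], [0.0, 611.2639, 240.0021], [0.0, 0.0, 1.0]], 'k1': -0.1839, 'eye': [884.3131, -538.7269, 1007.0444], 'rotation': [0.928, 0.2328, -0.0666, -0.2831]}
top {'intrinsics': [[439.4032, 0.0, 323.7271], [0.0, 439.4032, 242.5421], [0.0, 0.0, 1.0]], 'k1': 0.0235, 'eye': [531.4157, -15.3975, 843.2399], 'rotation': [0.715, -0.6984, 0.0219, -0.0223]}
wrist {'intrinsics': [[405.3367, 0.0, 315.8647], [0.0, 405.3367, 230.7904], [0.0, 0.0, 1.0]], 'k1': -0.0481, 'eye': [92.3227, 622.8867, 373.1004], 'rotation': [0.7877, 0.5934, 0.0991, 0.1328]}
0.15 [ 1.39923460e-01  9.90162217e-01 -4.48328594e-04 -8.70928256e-05] [173.09641006 600.27104578 230.84008678]
```

View pics/top0.png

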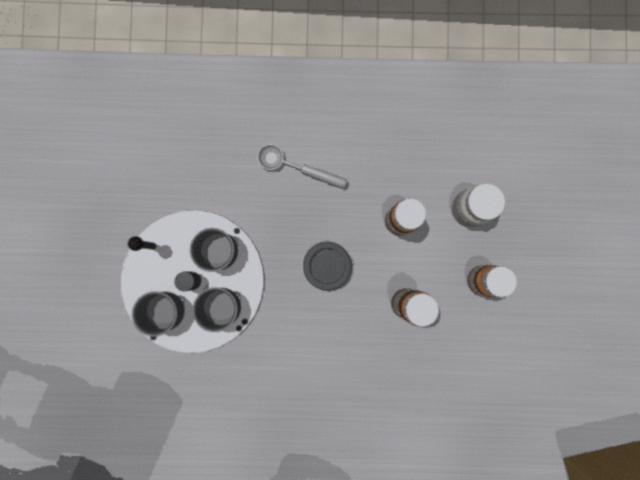

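View pics/scene0.png

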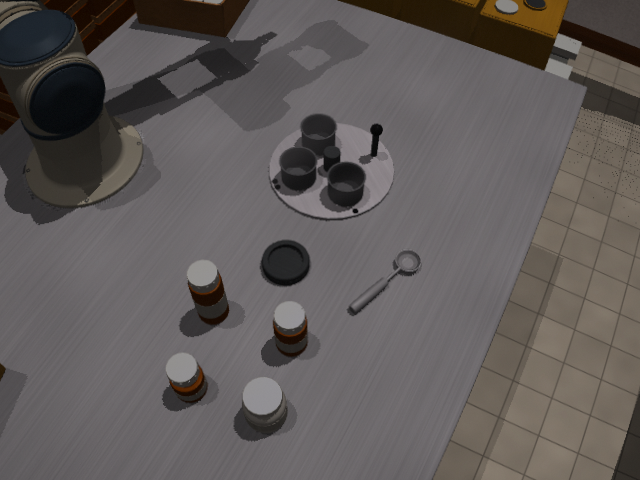

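The top view shows the post ball at (135,243), cup 1 at (215,250), cup 2 at (217,308), cup 3 at (157,313) and the stand at (328,266). The jar lids are at (421,309), (408,215) and (499,282), and the tub is at (487,202). In the scene view the jars look tall (208,290), medium (290,328) and short (186,377). I'll enlarge both to read positions off them.

```bash
python3 - <<'E'
import cv2
t=cv2.imread("pics/top0.png");s=cv2.imread("pics/scene0.png")
a=cv2.resize(t[185:335,380:530],None,fx=4,fy=4,interpolation=3)
cv2.imwrite("pics/t_j.png",a)
a=cv2.resize(s[240:440,150:350],None,fx=3,fy=3,interpolation=3)
cv2.imwrite("pics/s_j.png",a)
a=cv2.resize(t[200:360,115:365],None,fx=3.2,fy=3.2,interpolation=3)
cv2.imwrite("pics/t_c.png",cv2.convertScaleAbs(a,alpha=1.5))
E
```

```text
(no output)
```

View pics/t_j.png

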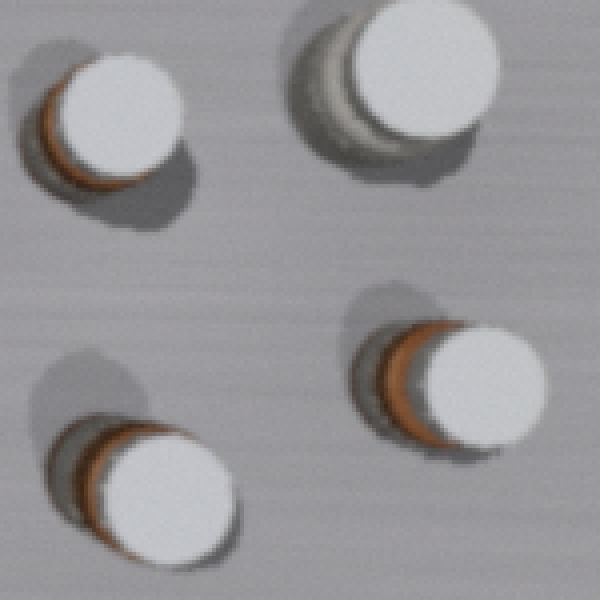

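View pics/s_j.png

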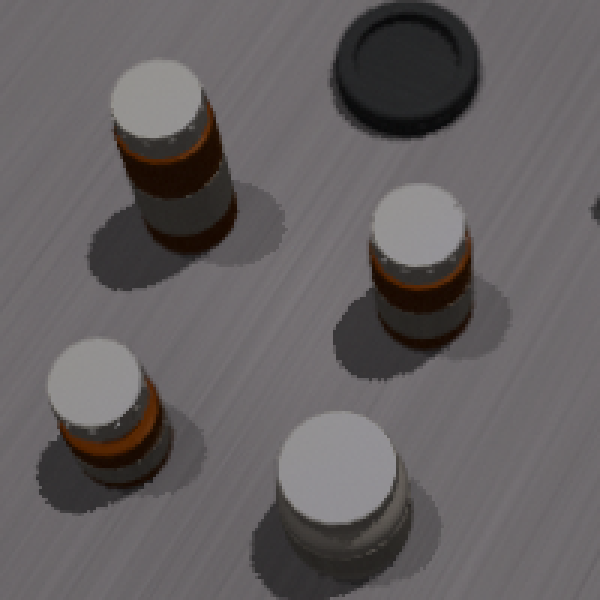

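View pics/t_c.png

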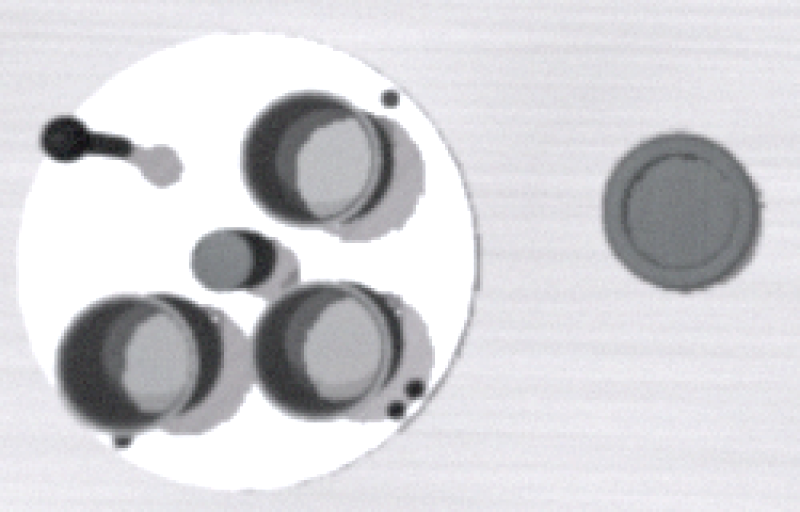

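The crops give the lid-top centres.

| Object | Top crop px | Scene crop px |
|---|---|---|
| Tall (B) | (169,499) | (157,99) |
| Medium (A) | (121,116) | (418,225) |
| Short (C, lid raised) | (485,386) | (95,382) |

In the carousel crop, the rims are at cup 1 (313,159), cup 2 (323,350) and cup 3 (128,363). The ball is at (65,138), the disc at (246,260) and the stand at (682,212).

```bash
cat > h.py <<'E'
import numpy as np, cv2
from scipy.spatial.transform import Rotation as R
from scipy.optimize import least_squares
def ray(p,px):
    K=np.array(p["intrinsics"]);d=np.array([p["k1"],0,0,0,0.])
    n=cv2.undistortPoints(np.array([[px]],float),K,d)[0,0]
    v=R.from_quat(p["rotation"]).apply([n[0],n[1],1.]);return np.array(p["eye"]),v/np.linalg.norm(v)
def atz(p,px,z):
    e,v=ray(p,px);return e+v*(z-e[2])/v[2]
def tri(obs):
    A=np.zeros((3,3));b=np.zeros(3)
    for p,px in obs:
        e,v=ray(p,px);M=np.eye(3)-np.outer(v,v);A+=M;b+=M@e
    x=np.linalg.solve(A,b)
    return x,[round(float(np.linalg.norm(np.cross(x-ray(p,px)[0],ray(p,px)[1]))),1) for p,px in obs]
def proj(p,X):
    K=np.array(p["intrinsics"]);c=R.from_quat(p["rotation"]).inv().apply(np.array(X)-p["eye"])
    n=c[:2]/c[2];n=n*(1+p["k1"]*n@n);return K[0,0]*n+K[:2,2]
E
python3 - <<'E'
from h import *; from cell import *
T=camera_params("top");S=camera_params("scene")
tj=lambda u,v:((u+.5)/4-.5+380,(v+.5)/4-.5+185)
sj=lambda u,v:((u+.5)/3-.5+150,(v+.5)/3-.5+240)
tc=lambda u,v:((u+.5)/3.2-.5+115,(v+.5)/3.2-.5+200)
for n,a,b in [("tall",tj(169,499),sj(157,99)),("med",tj(121,116),sj(418,225)),("short",tj(485,386),sj(95,382)),("tub",tj(427,68),sj(338,467)),("stand",tc(682,212),sj(408,63))]:
    x,r=tri([(T,a),(S,b)]);print(n,x.round(1),r)
for n,u,z in [("disc",(246,260),8),("hub",(222,260),58),("c1",(313,159),62),("c2",(323,350),62),("c3",(128,363),62),("ball",(65,138),90),("stand",(682,212),22)]:
    print(n,atz(T,tc(*u),z).round(1))
s=cv2.imread("pics/scene0.png")
a=cv2.resize(s[100:230,250:410],None,fx=4.5,fy=4.5,interpolation=3)
cv2.imwrite("pics/s_c.png",cv2.convertScaleAbs(a,alpha=1.6))
E
```

```text
tall [ 472.5 -173.4  137.4] [0.4, 0.4]
med [ 629.5 -158.6  106.5] [0.4, 0.4]
short [ 519.6 -317.2   90.8] [0.5, 0.5]
tub [ 656.6 -293.9   86.6] [0.2, 0.2]
stand [539.8 -22.7  13.7] [0.4, 0.4]
disc [505.3 233.8   8. ]
hub [506.5 232.1  58. ]
c1 [563.6 183.   62. ]
c2 [458.6 173.3  62. ]
c3 [449.2 279.6  62. ]
ball [570.6 308.3  90. ]
stand [539.4 -22.9  22. ]
```

View pics/s_c.png

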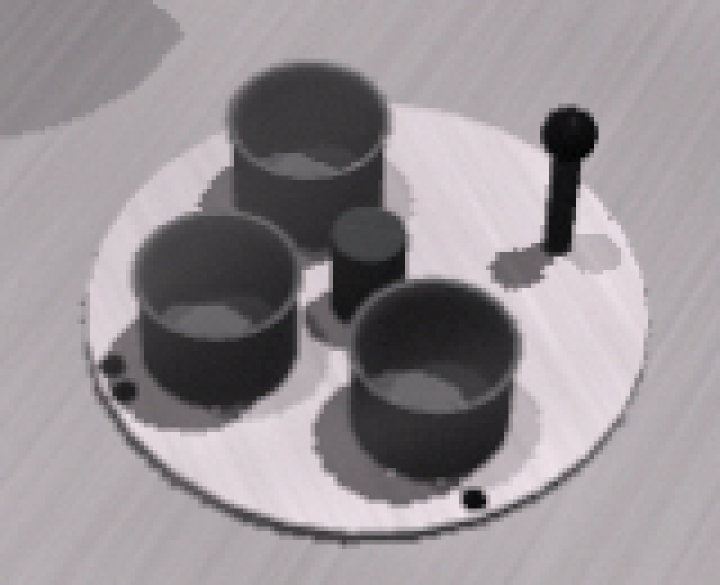

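In the scene crop, the rim centres are cup 1 (435.5,345.5), cup 2 (216.5,275) and cup 3 (308.5,119). The hub top is at (370,235) and the ball at (569,133). I'll fit the carousel jointly from both views.

```bash
python3 - <<'E'
from h import *; from cell import *
T=camera_params("top");S=camera_params("scene")
tc=lambda u,v:((u+.5)/3.2-.5+115,(v+.5)/3.2-.5+200)
sc=lambda u,v:((u+.5)/4.5-.5+250,(v+.5)/4.5-.5+100)
O=[("c1",(313,159),(435.5,345.5)),("c2",(323,350),(216.5,275)),("c3",(128,363),(308.5,119)),("hub",(222,260),(370,235)),("ball",(65,138),(569,133))]
for n,a,b in O:
    x,r=tri([(T,tc(*a)),(S,sc(*b))]);print(n,x.round(1),r)
def pts(q):
    x,y,th,z=q
    P=[[x+75*np.cos(th-k*np.pi/2),y+75*np.sin(th-k*np.pi/2),z] for k in(1,2,3)];return P+[[x,y,z-4]]
def f(q):
    r=[]
    for X,(n,a,b) in zip(pts(q),O): r+=list(proj(T,X)-tc(*a))+list(proj(S,X)-sc(*b))
    return r
s=least_squares(f,[506,233,.85,62]);print(s.x.round(3),np.round(s.fun,1));print(np.round(pts(s.x),1))
g=lambda q:[v for X,(n,a,b) in zip(pts([*q,62]),O) for v in proj(T,X)-tc(*a)]
s=least_squares(g,[506,233,.85]);print("top only",s.x.round(3),np.round(pts([*s.x,62]),1))
q0=R.from_euler("xyz",[np.pi,0,0]).as_quat()
for y in (0,.5,1.57,-.5,-1.57): print(y,[solve_ik(p,(R.from_euler("z",y)*R.from_quat(q0)).as_quat()) is not None for p in ([472,-173,120],[630,-158,90],[520,-317,30],[563,183,200],[458,174,200],[450,279,100])])
E
```

```text
c1 [563.9 183.7  60.2] [0.3, 0.3]
c2 [458.3 173.4  60.9] [0.3, 0.3]
c3 [449.  279.3  62.1] [0.4, 0.4]
hub [506.2 232.7  55.5] [0.3, 0.3]
ball [570.2 309.6  85.5] [0.9, 0.9]
[506.386 231.623   0.875  60.846] [-0.1 -0.2 -0.2 -0.1 -0.3  0.1  0.3 -0.2  0.2  0.2  0.2  0.3  0.5  0.1
 -0.  -0.1]
[[564.  183.6  60.8]
 [458.3 174.1  60.8]
 [448.8 279.7  60.8]
 [506.4 231.6  56.8]]
top only [506.538 231.365   0.873] [[564.  183.2  62. ]
 [458.4 173.9  62. ]
 [449.1 279.5  62. ]
 [506.5 231.4  58. ]]
0 [True, True, True, True, True, True]
0.5 [True, True, True, True, True, True]
1.57 [True, True, True, True, True, True]
-0.5 [True, True, True, True, True, True]
-1.57 [True, True, True, True, True, True]
```

The fits agree to about 1 mm, and the rim came out at 61 mm against 62 stated. Now I'll pick the tall jar.

```bash
cat > m.py <<'E'
from cell import *
from h import *
CUP={1:(564.0,183.4),2:(458.4,174.0),3:(449.0,279.6)}
STAND=(539.6,-22.8)
def q(yaw=0): return (R.from_euler("z",yaw)*R.from_quat([0,1,0,0])).as_quat()
def st(tag): print(tag,round(get_t(),2),np.round(get_position(),1),"F",np.round(get_contact_force(),1),"w",round(get_grip_width(),1),"ff",round(get_finger_force(),1))
def lower(x,y,z0,z1,step=4,lim=10,speed=40):
    """step down from z0 to z1, stop on a rise of the upward force"""
    f0=get_contact_force()[2]; z=z0
    while z>z1:
        z=max(z-step,z1); line_to([x,y,z],speed=speed)
        d=get_contact_force()[2]-f0
        if d>lim: break
    print("lower stop",round(z,1),"dF",round(d,1)); return z
def pick(x,y,tcp,yaw=0,strength=50,up=230):
    move_pose([x,y,up],q(yaw)); line_to([x,y,tcp],speed=120); st("at"); grasp(strength); st("grasped")
E
python3 - <<'E'
from m import *
pick(472.5,-173.4,106)
line_to([472.5,-173.4,106+100],speed=150); st("up")
line_to([*CUP[1],106+100],speed=250); st("over")
cv2.imwrite("pics/w1.png",camera("wrist")[:,:,::-1])
cv2.imwrite("pics/t1.png",cv2.resize(camera("top")[150:400,90:290][:,:,::-1],None,fx=2.4,fy=2.4))
a=cv2.imread("pics/w1.png");b=cv2.imread("pics/t1.png")
cv2.imwrite("pics/wt1.png",np.hstack([cv2.resize(a,(320,240)),b[:240*1,:]]) if 0 else np.hstack([cv2.resize(a,(320,600))*0+0,b])) if 0 else None
E
```

```text
at 4.25 [ 472.8 -173.5  106.5] F [0.2 0.6 0.2] w 85.3 ff 0.0
grasped 4.66 [ 473.  -173.8  106.9] F [-1.1 -1.7 11.4] w 55.1 ff 50.2
up 5.47 [ 472.  -173.1  205.2] F [-0.4 -0.5 -3.8] w 55.1 ff 53.5
over 7.1 [563.8 182.5 205.9] F [ 0.1 -0.1 -3.3] w 54.6 ff 53.5
```

View pics/w1.png

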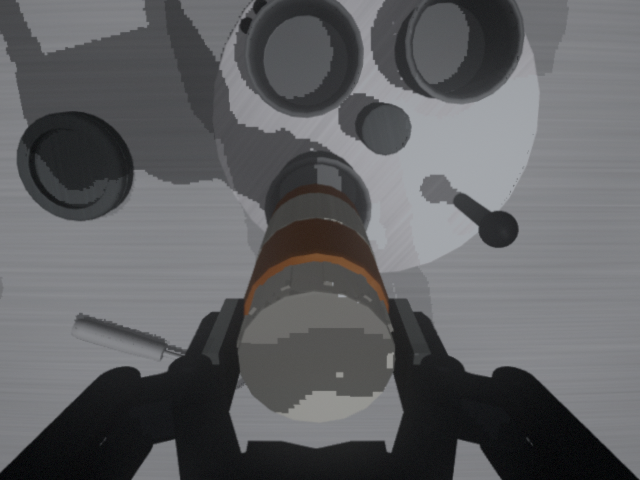

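The wrist view shows the jar upright in the jaws with its base over cup 1 near (318,190). Cup 2 is at (304,56) and cup 3 at (462,48). I'll lower it.

```bash
python3 - <<'E'
from m import *
p=camera_params("wrist"); print("cup2 rim proj",proj(p,[*CUP[2],62]).round(0),"cup3",proj(p,[*CUP[3],62]).round(0))
x,y=CUP[1]
line_to([x,y,106+66],speed=100)
z=lower(x,y,172,106+15,step=6,speed=60)
st("mid")
if z<=121.1:
    z=lower(x,y,z,106+10.5,step=.75,lim=5,speed=20); st("down")
E
```

```text
cup2 rim proj [304.  57.] cup3 [466.  43.]
lower stop 121 dF -0.1
mid 9.94 [563.9 183.4 120.9] F [-0.2 -1.4 -2.9] w 54.9 ff 53.6
lower stop 118.8 dF 6.8
down 10.69 [564.2 183.4 119.1] F [-0.9 -2.   3.9] w 54.8 ff 54.2
```

```bash
python3 - <<'E'
from m import *
x,y=CUP[1]
open_jaws(); st("open"); line_to([x,y,240],speed=150)
cv2.imwrite("pics/w2.png",camera("wrist")[:,:,::-1])
pick(629.5,-158.6,76)
line_to([629.5,-158.6,76+100],speed=150); st("up")
line_to([540,100,76+100],speed=250)
line_to([*CUP[2],76+100],speed=250); st("over")
x,y=CUP[2]
line_to([x,y,76+66],speed=100)
z=lower(x,y,142,76+15,step=6,speed=60)
st("mid")
if z<=91.1:
    z=lower(x,y,z,76+10.5,step=.75,lim=5,speed=20); st("down")
E
```

```text
open 11.11 [564.  183.4 118.7] F [ 0.8 -0.7 -0.7] w 85.0 ff 0.0
at 14.86 [ 629.9 -158.7   76.7] F [-0.3 -0.  -0.6] w 84.9 ff 0.0
grasped 15.27 [ 630.  -159.    76.9] F [-1.6 -1.   8.3] w 55.4 ff 51.1
up 16.08 [ 628.9 -158.4  175. ] F [-0.3 -0.2 -3.9] w 54.7 ff 53.5
over 17.92 [458.6 173.8 176.1] F [ 0.4  0.1 -3.3] w 55.1 ff 53.5
lower stop 91 dF -1.0
mid 20.66 [458.3 174.   90.9] F [-0.3 -0.3 -3.6] w 54.7 ff 53.6
lower stop 88.8 dF 8.3
down 21.41 [458.7 174.   89. ] F [-0.1 -2.1  4.7] w 54.8 ff 54.4
```

```bash
python3 - <<'E'
from m import *
x,y=CUP[2]
open_jaws(); st("open"); line_to([x,y,220],speed=150)
move_pose([519.6,-317.2,180],q(0)); st("above short")
a=camera("top")[::1,:,::-1]; b=camera("wrist")[:,:,::-1]
cv2.imwrite("pics/chk.png",np.hstack([cv2.resize(a[200:360,110:270],(480,480),interpolation=3),cv2.resize(b[60:480,180:460],(320,480))]))
p=camera_params("wrist")
for z in (0,56,94): print(z,proj(p,[519.6,-317.2,z]).round(1))
E
```

```text
open 21.82 [458.4 174.   88.7] F [-0.2  0.6  0.2] w 85.3 ff 0.0
above short 24.66 [ 520.  -316.2  180.1] F [0.7 0.3 0.1] w 85.5 ff 0.0
0 [315.7 198.7]
56 [315.7 219.2]
94 [315.6 238.2]
```

View pics/chk.png

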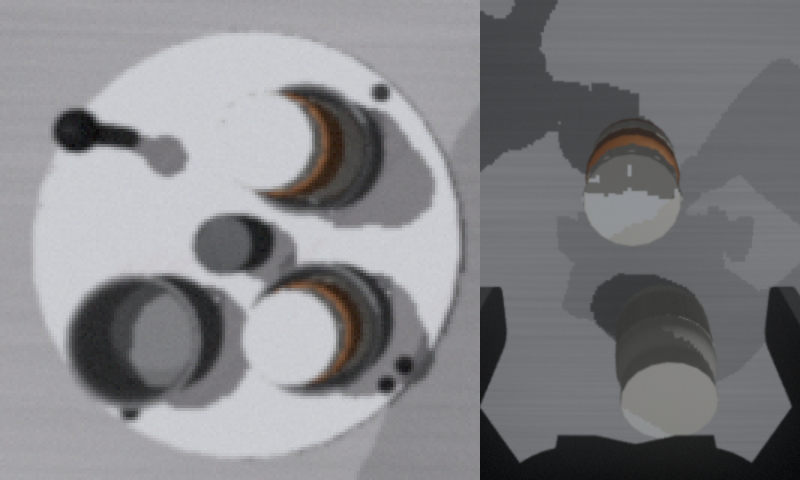

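Both jars stand in cups 1 and 2. The short jar's lid projects to (313,235) in the wrist view, against (316,238) predicted for a top at 94 mm, so the fix is good. I'll carry it by the glass to the stand.

```bash
python3 - <<'E'
from m import *
X,Y=519.8,-316.8
line_to([X,Y,27],speed=100); st("at"); grasp(50); st("grasped")
line_to([X,Y,27+70],speed=120); st("up")
line_to([*STAND,27+70],speed=220); st("over")
x,y=STAND
line_to([x,y,27+26],speed=100)
z=lower(x,y,53,27+15,step=4,speed=60)
if z<=42.1:
    z=lower(x,y,z,27+10.5,step=.75,lim=5,speed=20)
st("down")
E
```

```text
at 26.44 [ 520.1 -317.    27.6] F [-0.1  0.2 -0.3] w 85.5 ff 0.0
grasped 26.82 [ 520.3 -317.2   27.9] F [-1.7 -0.3  9. ] w 56.8 ff 48.7
up 27.56 [ 519.4 -316.5   96.4] F [ 0.1  0.  -2.4] w 56.8 ff 51.2
over 29.05 [539.6 -23.5  97. ] F [-0.2 -0.4 -2.3] w 56.6 ff 51.2
lower stop 42 dF -0.4
lower stop 39.8 dF 5.4
down 31.14 [539.7 -22.8  39.9] F [-1.1  0.7  2.2] w 56.5 ff 51.7
```

```bash
python3 - <<'E'
from m import *
x,y=STAND
open_jaws(); line_to([x,y,150],speed=120); grasp(30); st("closed")
f0=get_contact_force()[2]
line_to([x,y,112],speed=80)
z=112;L=[]
while z>90:
    z-=1; line_to([x,y,z],speed=25); d=get_contact_force()[2]-f0; L.append((z,round(float(get_position()[2]),1),round(float(d),1)))
    if d>28: break
print(L); dwell(.2); st("pressed")
line_to([x,y,150],speed=100); open_jaws(); st("open")
move_pose([x-0,y,200],q(0))
b=camera("wrist")[:,:,::-1]; cv2.imwrite("pics/w5.png",b); a=camera("scene")[:,:,::-1]
cv2.imwrite("pics/chk2.png",np.hstack([cv2.resize(a[210:310,230:330],(480,480),interpolation=3),cv2.resize(b[60:480,180:460],(320,480))]))
p=camera_params("wrist"); s=camera_params("scene")
for Z in (92,105): print(proj(p,[x,y,Z]).round(1),proj(s,[x,y,Z]).round(1))
E
```

```text
closed 33.38 [539.6 -22.8 150. ] F [-0.1  0.   0.5] w 0.1 ff 0.0
[(111, 111.3, -0.2), (110, 110.0, -0.8), (109, 109.0, -0.9), (108, 107.9, -0.5), (107, 106.9, -0.4), (106, 105.9, 0.3), (105, 104.9, 0.3), (104, 103.9, -0.5), (103, 103.0, -0.6), (102, 101.9, -0.4), (101, 101.0, 2.1), (100, 100.1, 3.2), (99, 99.1, 4.4), (98, 98.1, 3.6), (97, 97.0, 4.4), (96, 96.0, 3.5), (95, 95.0, 3.9), (94, 94.0, 4.2), (93, 93.0, 4.3), (92, 92.0, 4.5), (91, 91.8, 21.4), (90, 91.6, 37.9)]
pressed 39.7 [540.  -22.8  91.7] F [-8.3  1.  38.6] w 0.1 ff 19.2
open 41.23 [539.6 -22.8 150. ] F [ 0.4 -0.4  0.1] w 85.6 ff 0.0
[317.1 228.1] [283.5 237.8]
[317.2 234.8] [283.2 233.7]
```

View pics/chk2.png

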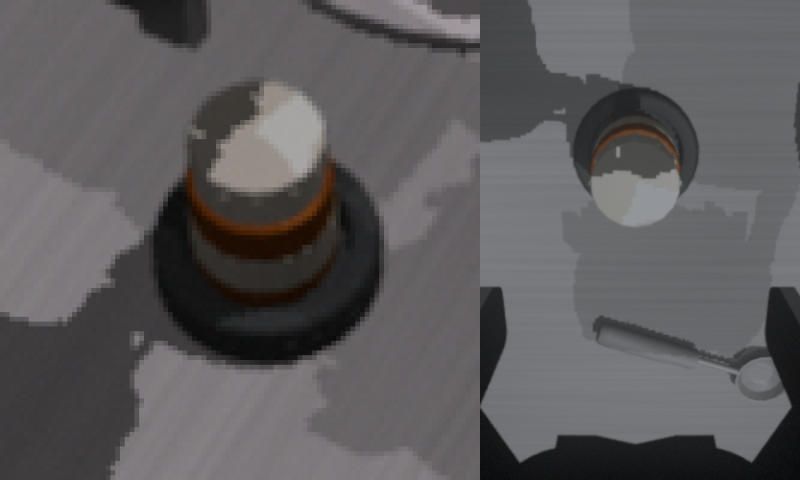

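The lid bottomed out at z = 92 mm, and both pictures show the lid flush with the jar seated in the stand. Now I'll take it by the lid to cup 3.

```bash
python3 - <<'E'
from m import *
x,y=STAND
q0=get_qpos()
def cost(s):
    a=solve_ik([x,y,150],q(s)); b=solve_ik([*CUP[3],150],q(s))
    return 9 if a is None or b is None else max(abs(a[5]),abs(b[5]))
yaw=min((np.pi/2,-np.pi/2),key=cost); print(yaw,cost(yaw))
move_pose([x,y,140],q(yaw)); line_to([x,y,70],speed=100); st("at"); grasp(50); st("grasped")
line_to([x,y,72],speed=20)
line_to([x,y,70+125],speed=120); st("up")
line_to([*CUP[3],70+125],speed=220); st("over")
x,y=CUP[3]
line_to([x,y,58+66],speed=100)
z=lower(x,y,124,58+15,step=6,speed=60); st("mid")
if z<=73.1:
    z=lower(x,y,z,58+10.5,step=.75,lim=5,speed=20); st("down")
E
```

```text
-1.5707963267948966 0.44403796329219514
at 43.96 [539.9 -22.8  70.5] F [ 0.3 -0.7  1. ] w 85.2 ff 0.0
grasped 44.37 [539.7 -22.9  70.6] F [-2.9 -0.   8.9] w 50.3 ff 50.1
up 45.79 [539.2 -22.8 194.3] F [-0.6 -0.3 -3.1] w 50.4 ff 52.3
over 47.38 [449.2 278.9 195. ] F [-1.5 -0.9 -2.3] w 50.2 ff 52.3
lower stop 73 dF 0.3
mid 50.48 [448.9 279.6  72.9] F [-0.6 -0.5 -1.8] w 50.5 ff 52.4
lower stop 70.0 dF 16.4
down 51.48 [448.9 279.7  70.6] F [-5.5 -0.4 14.6] w 50.1 ff 54.2
```

```bash
python3 - <<'E'
from m import *
x,y=CUP[3]
open_jaws(); st("open"); line_to([x,y,230],speed=120); line_to([x-60,y+60,260],speed=200)
move_pose([400,-200,300],q(0)); st("away")
a=camera("top")[:,:,::-1]; s=camera("scene")[:,:,::-1]
cv2.imwrite("pics/chk3.png",np.hstack([cv2.resize(a[200:360,110:270],(400,400),interpolation=3),cv2.resize(s[95:225,260:390],(400,400),interpolation=3)]))
T=camera_params("top");S=camera_params("scene")
for Z in(92,102): print((proj(T,[x,y,Z])-[110,200])*2.5,(proj(S,[x,y,Z])-[260,95])*3.08)
E
```

```text
open 51.92 [449.  279.6  69.9] F [-0.3  0.  -0.8] w 85.4 ff 0.0
away 56.46 [ 400.1 -199.8  299.9] F [ 0.2  0.7 -0.4] w 85.2 ff 0.0
[ 94.51919545 287.46167794] [180.06671112  64.57234837]
[ 88.49971878 289.00200973] [180.12251888  54.04138422]
```

View pics/chk3.png

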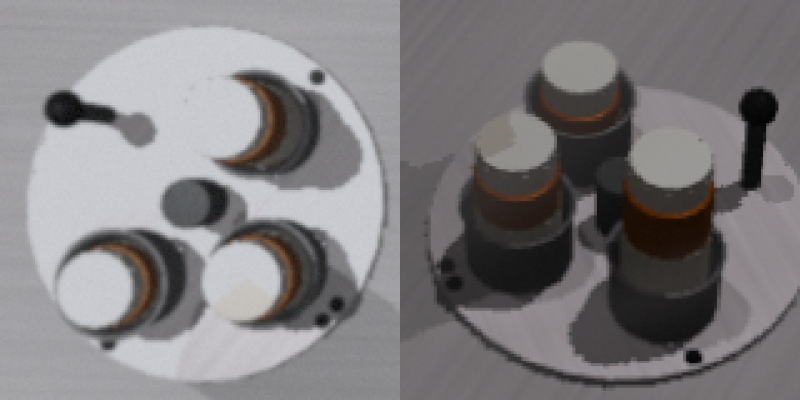

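The short lid's top is at (95,288) in the top view and (180,66) in the scene view. Both match a top at z = 92 mm, so all three jars are upright in their cups.

```bash
python3 -c "
from cell import *
print(hand_in())"
```

```text
the job is handed in; nothing more can be done
None
```

The job is handed in at about 57 s of the 72 s limit: tall, middle and short jars stand in cups 1, 2 and 3 with the short lid pressed home, confirmed by camera, but no verdict was returned.

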